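Line up and lock the rework turntable

TASK

The circuit board sits loose in its nest on the indexing turntable. Turn the turntable by pushing its finger post until the slot in the disc's rim lines up with the locking bar, then push the bar by its red tab fully home through the slot so that the table is locked. Just push with the fingertips, without force: grip and lift nothing, keep the board in its nest, leave the tools and jars around it where they are, and finish with the hand clear.

Things in the scene. Friction and masses are not known exactly. Their poses are not given: they have to be found in the camera images.
- rotary_base: Fixed dark base plate (x -95 to 95, y -95 to 190 mm, 10 mm thick) on a 3 mm blue mat. Origin on the disc's axis at the plate's underside, 3 mm over the table, z up. The locking bar lies along its +y axis, 24 mm above the origin, in an aluminium guide block (43 mm wide, 96 to 128 mm from the axis, top 38 mm above the origin). Slot and bar are lined up when the axes of disc and base agree.
- index_disc: Aluminium disc, 170 mm across, 12 mm thick, turns endlessly either way about its z axis (up); stays where left; about 2 N at the post moves it. Origin on the axis at its underside, 18 mm above the base's origin. One slot, 15 mm wide, 30 mm deep, red marks beside it, opens in the rim at +y; finger post at -y. A pad (104 mm across, top 17 mm above the origin) with 7 mm high brass stops nests the board.
- slot_mouth (a point): Middle of the slot's mouth at the disc's rim, 85 mm from the axis, half way up the disc's thickness.
- lock_line (a point): Fixed point on the locking bar's line at the disc's rim, 85 mm from the axis: the slot's mouth must come here.
- post_top (a point): Top centre of the finger post: black upright pin with a yellow band, 16 mm across, 36 mm tall from the rim's top, 72 mm from the axis on the side opposite the slot. Turns with the disc.
- lock_bar (a joint): Travel of the locking bar in m: 0 drawn back (nose 8 mm outside the rim), 0.032 fully home (tab against the guide block, nose 24 mm inside the rim). Slides toward the disc's axis (base -y) against about 3 N of friction, stays where left. A 12 mm steel rod with a tapered nose (5 mm at the tip): it steers in if the slot is within about 4 mm, otherwise the rim stops it.
- tab_face (a point): Upright red tab at the bar's outer end, 34 mm wide, 8 mm thick, 50 mm tall, axes as the base's. Origin on its outer face (the one away from the disc), mid width, 10 mm below its top edge, 54 mm above the base's origin; 168 mm from the disc's axis when drawn back, 136 mm when home. Pushed on this face toward the axis it slides the bar in.
- board: Green circuit board, loose in the nest on the disc, 70 x 50 x 2 mm with a 12 mm high steel connector and a chip; turns with the disc. Origin under its centre. About 60 g.
- tweezers: Steel tweezers lying flat, 125 mm long, 7 mm high, between the turntable and the robot. Origin under their middle. Leave alone.
- flux_syringe: Flux syringe in a blue holder, lying, 140 mm long, 22 mm high, on the far side of the turntable. Origin under its middle. Leave alone.
- solder_reel: White reel of solder standing flat, 55 mm across, 33 mm high, on the far side of the turntable. Origin under its centre. Leave alone.
- chip_tray: Small black divided tray, 50 x 70 x 12 mm, off the turntable's end away from the bar. Origin under its centre. Leave alone.
- flux_jar: Clear jar with an orange lid, 48 mm across, 50 mm high, to the robot's left. Origin under its centre. Leave alone.
- cleaner_bottle: Clear bottle with a red cap, 60 mm across, 150 mm high, to the robot's right. Origin under its centre. Leave alone.
- side_cutters: Side cutters with blue handles lying flat, about 120 mm long, 12 mm high, to the robot's left. Origin near their middle. Leave alone.
Things that resemble listed ones, but are neither listed nor needed, are in the scene too. What is meant by the board is not blue or purple, and is the smaller of those in its own colour.

How it is judged:
By the outcome, as a careful person would: the job done as asked, in the order asked, and still so for the second after the job is handed in, with the robot touching nothing.
It also fails if it takes over 51 s, if anything falls off the work surface, if the arm or the gripper's body presses on something with over 40 N, if the wrist force passes 120 N, or if a joint passes its speed limit or range.

ROBOT

A 6-joint arm with a two-finger parallel gripper is mounted at the origin on the work surface. World frame = base frame: x ahead of the robot, y to its left, z up, the work surface at z = 0. Lengths are in m, angles in rad, forces in N, time in s.
With the tool pointing down it reaches from about 0.375 to 0.9 m from the base axis. Payload 3.1 kg.
Tool frame: the origin (TCP) lies between the finger pads; the fingertips stand 8 mm ahead of it and the grasp point (between the pads) lies 11 mm behind it; z points along the fingers, y is the line along which they close (so a half turn about z gives the same grasp; the last joint's range is limited). The gripper opens to 85 mm and grips with 20 to 120 N. Pads are 22 mm wide; open, the fingers measure 114 mm over their backs; the gripper's body (76 mm by 85 mm) begins 54 mm behind the grasp point. The pads swing forward as they close: fully open they stand 13 mm farther back than shut.
Start: joints at [1.167, 0.527, 1.433, -0, 1.181, -0.178], TCP at [0.14, 0.609, 0.239] pointing down, gripper open.
Joint ranges: [-3.08, 3.08], [-0.75, 2.2], [0.22, 2.44], [-1.43, 4.57], [0, 2.65], [-2.85, 2.85]. Speed limits (rad/s): [2.79, 2.79, 3.14, 3.14, 3.14, 3.14].

INTERFACE

Orientations are given as a unit quaternion [x, y, z, w].
In Python, from station import readout, cams, sign_off gives the robot as it stands.
- The arm moves only by the tool send_rows, never from a script. Its argument "commands" is text: rows parted by semicolons, each of 5 numbers parted by spaces: the finger opening in mm, from 0 to 85.4, then the shift along the tool's x, y, z each as a share of 0.02 m, from -1 to 1, then the turn about the tool's z as a share of 4 degrees, from -1 to 1. In form: grip dx dy dz spin; .... A call has 1 to 20 rows; each row shifts and turns the commanded pose from where the row before left it, along the tool's axes as they then stand; what a row does not reach is not made up. A row lasts 1/12 s, in which the tool goes at most 41.7 mm and 7.16 degrees, less where a joint would pass 70% of its speed; a pose out of reach is approached as far as the arm can. A call with a number of a shift or a turn outside -1 to 1 is refused whole. A call with a gripper value outside its range is refused whole. The fingers move at their own pace and stop on an object; "grip_force" is the grip in N (left out, the last holds). Time passes only in rows, so rows that do not move let the fingers close. It gives the time, the measured TCP pose, the force, the opening and the grip force at its end, in the units of the state.
- readout.sense(): the state, without advancing time (a new reading comes with each control period).
- cams.snapshot(name): name is "scene" or "top" or "wrist"; returns a dict with "pixels" (384x512x3 uint8, red, green, blue), "intrinsics" (3x3 intrinsics, pixels), "eye" and "rotation" of the camera in the world. Camera axes: x right, y down, z forward; pixel columns grow to the right and rows downward; lengths in m; the calibration is good to about 2 mm. A picture is of the moment at which its call begins. There is no depth.
- sign_off(): hands the job in; it is judged then, once.
The state is a dict: "t": time; "q": joint angles; "qd": joint speeds; "tau": joint torques, N m; "tcp_pos": TCP position; "tool_rot": TCP orientation; "force": force on the tool from outside, world axes, zero at the start; "ft_torque": the same for the moment, N m; "finger_gap": opening from 0.0 (shut) to 1.0 (fully open); "gripper_force": force on a finger pad.
Only numpy, scipy, OpenCV 4.12 (cv2) and the standard library are available. Lean on these libraries where they do the work, as an engineer would, in place of code of your own. Each camera call takes 0.05 s, during which the arm holds its last target. There are 200 camera calls.

## Working session

There is one attempt and no reset: what is moved stays moved. The work goes in short steps, Python scripts to look and compute and a tool call to move; the robot and the scene stay as the last step left them, time stands still between calls to the robot, and variables do not carry over. Pictures are saved under pics/ and viewed, at most 10 in all, crops included, and the job is handed in when it is done.

Besides the shell and the picture viewer there is one more tool, called after "Request:" as name(argument=value, ...), one argument or row to a line, values as JSON. send_rows: Moves the arm, as the interface text tells. Its arguments: {"type":"object","properties":{"commands":{"type":"string"},"grip_force":{"type":"number"}},"required":["commands"]}

```bash
mkdir -p pics; cat > h.py <<'E'
import cv2, numpy as np
from station import readout, cams
def snap(n, f):
    s=cams.snapshot(n); cv2.imwrite(f'pics/{f}.png', cv2.cvtColor(s['pixels'],cv2.COLOR_RGB2BGR)); np.savez(f'pics/{f}.npz',**s); return s
def ray(s,u,v,z):
    d=np.array(s['rotation'])@np.linalg.inv(s['intrinsics'])@np.array([u,v,1.]); e=np.array(s['eye']); return e+d*(z-e[2])/d[2]
def proj(s,p):
    c=np.array(s['rotation']).T@(np.array(p)-s['eye']); k=np.array(s['intrinsics'])@c; return k[:2]/k[2]
E
python3 - <<'E'
from h import *
for n in ['scene','top']:
    s=snap(n,n+'0'); print(s['eye'],s['rotation'],s['intrinsics'])
print(readout.sense())
a=cv2.imread('pics/top0.png');cv2.imwrite('pics/top0b.png',cv2.resize(a,(800,600),interpolation=cv2.INTER_CUBIC))
a=cv2.imread('pics/scene0.png');cv2.imwrite('pics/scene0b.png',cv2.resize(a,(800,600),interpolation=cv2.INTER_CUBIC))
E
```

```text
[ 1.27476854e+00 -7.81140413e-05  1.11229882e+00] [ 0.64809678  0.70900145 -0.20132679 -0.19171602] [[426.78472138   0.         258.16074367]
 [  0.         426.78472138 193.58162742]
 [  0.           0.           1.        ]]
[ 0.50254851 -0.04669681  1.78176882] [ 0.7072636  -0.70617357  0.02292304 -0.02390854] [[497.28535331   0.         256.12553762]
 [  0.         497.28535331 184.87777053]
 [  0.           0.           1.        ]]
{'t': 0.1, 'q': array([ 1.16651668e+00,  5.28416187e-01,  1.43377998e+00,  2.01135522e-05,
        1.18143504e+00, -1.78502682e-01]), 'qd': array([-0.00138975, -0.00165713, -0.00351236, -0.00032768,  0.00077444,
       -0.00035419]), 'tau': array([-3.49610191e-04, -4.43306994e+01, -1.78585553e+01, -2.14800675e-04,
        3.93918759e-03,  3.10159749e-05]), 'tcp_pos': array([0.13962624, 0.60854654, 0.23840322]), 'tool_rot': array([ 1.12652608e-01,  9.93633912e-01, -9.73635443e-04, -3.01730432e-04]), 'force': array([-1.0589282 ,  0.42596658, -0.36681634]), 'ft_torque': array([ 0.03234351,  0.01518882, -0.02591134]), 'gripper_force': 0.0, 'finger_gap': 0.9982515494997101}
```

View pics/top0b.png

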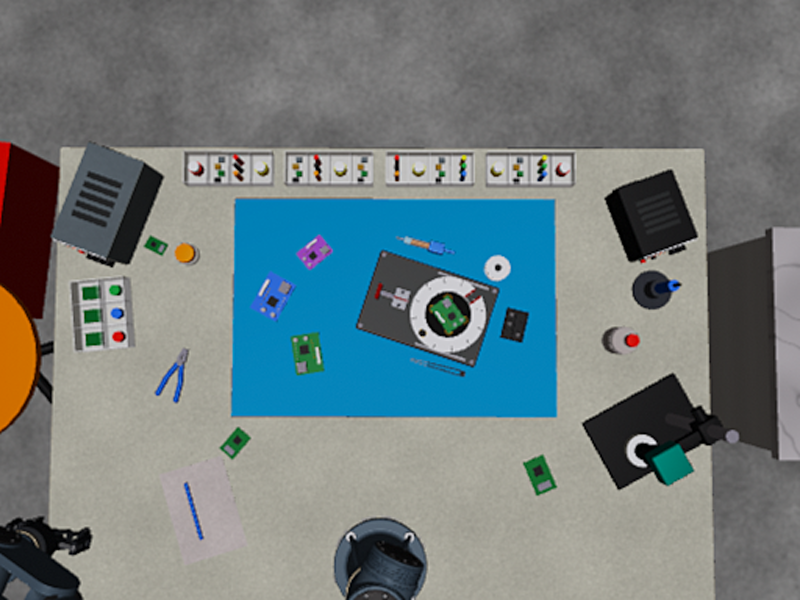

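View pics/scene0b.png

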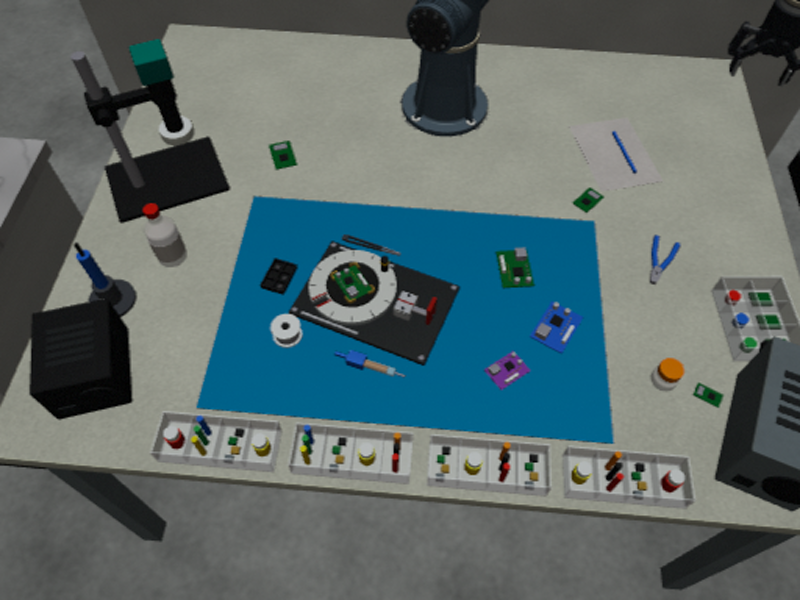

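The top view shows the disc at about (448,315) in the enlarged picture, the slot's red marks at (474,296), the post at (422,333) and the red tab at (379,291). The bar points to image left. I'll measure these now.

```bash
sed -i '2a from scipy.spatial.transform import Rotation as Ro' h.py; python3 - <<'E'
s=open('h.py').read().replace("np.array(s['rotation'])","Ro.from_quat(s['rotation']).as_matrix()");open('h.py','w').write(s)
E
python3 - <<'E'
from h import *
for n in ['top','scene']:
    s=dict(np.load(f'pics/{n}0.npz')); p=s['pixels'].astype(int); 
    R,G,B=p[...,0],p[...,1],p[...,2]
    box=np.zeros(R.shape,bool)
    if n=='top': box[155:240,225:325]=1
    else: box[150:235,180:300]=1
    def comps(m,lo,name,z):
        k,l,st,c=cv2.connectedComponentsWithStats((m&box).astype(np.uint8),connectivity=8)
        for i in range(1,k):
            if st[i,4]>=lo: print(n,name,st[i],c[i].round(1),ray(s,*c[i],z).round(4)[:2])
    comps((R>90)&(G<60)&(B<60),3,'red',.033)
    comps((R>120)&(G>100)&(B<60),1,'yellow',.06)
    comps((R>190)&(G>190)&(B>190),80,'white',.033)
    dark=(abs(R-G)<20)&(abs(B-G)<20)&(R<100)
    cs,_=cv2.findContours(((dark|((R>100)&(abs(R-B)<40)))&box).astype(np.uint8),cv2.RETR_EXTERNAL,cv2.CHAIN_APPROX_NONE)
    c=max(cs,key=cv2.contourArea); r=cv2.minAreaRect(c); q=cv2.boxPoints(r); print('plate',r,[ray(s,*a,.013).round(4)[:2] for a in q], [ray(s,*a[0],.013).round(4)[:2] for a in cv2.approxPolyDP(cv2.convexHull(c),4,True)])
a=cv2.imread('pics/top0.png')[150:246,220:348]; cv2.imwrite('pics/c1.png',cv2.resize(a,(800,600),interpolation=cv2.INTER_CUBIC))
E
```

```text
top red [240 181   5  10  26] [241.8 185.3] [0.6171 0.0064]
top red [298 188   3   2   4] [299.  188.5] [ 0.606  -0.1952]
top red [304 189   3   3   4] [305.2 190. ] [ 0.6007 -0.2172]
top red [301 192   2   2   3] [301.7 192.7] [ 0.5913 -0.2045]
top white [311 164  14  15 146] [317.8 171. ] [ 0.668  -0.2618]
top white [263 177  47  48 880] [285.7 201.4] [ 0.5604 -0.1481]
plate ((273.20001220703125, 196.90000915527344), (79.37316131591797, 52.17757797241211), 18.43494987487793) [array([0.5335, 0.0582]), array([7.104e-01, 1.000e-04]), array([ 0.6209, -0.2686]), array([ 0.4451, -0.209 ])] [array([ 7.054e-01, -6.000e-04]), array([ 0.6198, -0.2647]), array([ 0.4458, -0.2069]), array([0.5374, 0.0557])]
scene red [273 190   6   9  23] [275.9 194.3] [0.5922 0.0056]
scene red [204 192   6   4   7] [206.9 193.7] [ 0.6093 -0.1998]
plate ((234.77737426757812, 198.6248779296875), (104.1768798828125, 72.74031066894531), 15.708637237548828) [array([ 0.6942, -0.2834]), array([ 0.4324, -0.2691]), array([0.5129, 0.0606]), array([0.7576, 0.015 ])] [array([ 0.4492, -0.2092]), array([0.537 , 0.0561]), array([ 0.7125, -0.0026]), array([ 0.6976, -0.2673]), array([ 0.6302, -0.2799])]
```

View pics/c1.png

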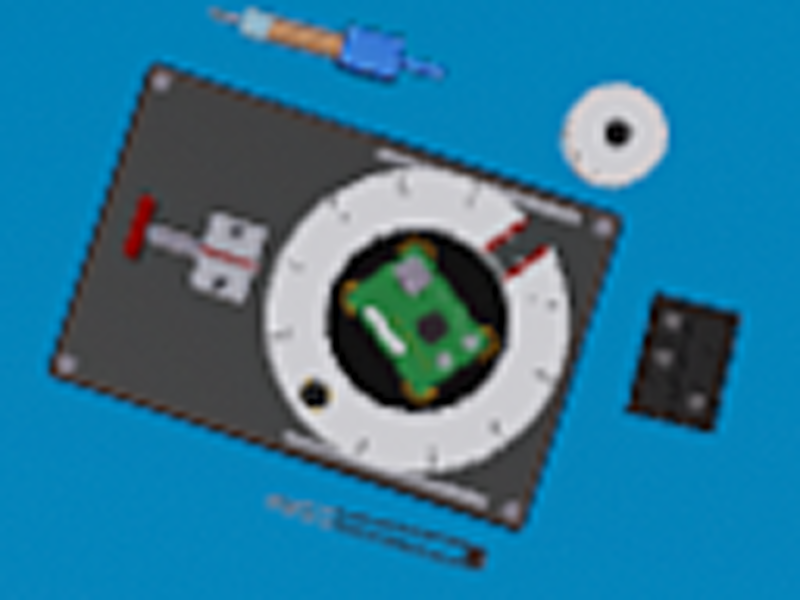

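The crop shows the plate, disc, slot (red marks near (517,247)), post at (315,395) and tab at (140,228). The disc needs about 126° counter-clockwise, which swings the post along the robot's side. I'll fit the centre, slot and post more exactly.

```bash
cat >> h.py <<'E'
def disc(s,box,th=150):
    p=s['pixels'].astype(int); R,G,B=p[...,0],p[...,1],p[...,2]
    m=((p.min(2)>th)).astype(np.uint8); x0,y0,x1,y1=box; b=np.zeros_like(m); b[y0:y1,x0:x1]=1
    k,l,st,c=cv2.connectedComponentsWithStats(m*b,connectivity=4); i=1+np.argmax(st[1:,4])
    cs,_=cv2.findContours((l==i).astype(np.uint8),cv2.RETR_EXTERNAL,cv2.CHAIN_APPROX_NONE)
    h=max(cs,key=cv2.contourArea).reshape(-1,2); w=np.array([ray(s,*q,.033)[:2] for q in h])
    from scipy.optimize import least_squares
    f=lambda v:np.hypot(*(w-v[:2]).T)-v[2]
    r=least_squares(f,[*w.mean(0),.085],loss='soft_l1',f_scale=.001); return r.x,np.median(abs(f(r.x)))
E
python3 - <<'E'
from h import *
t=dict(np.load('pics/top0.npz'));sc=dict(np.load('pics/scene0.npz'))
c,e=disc(t,(255,170,318,232)); print('disc top',c,e)
c2,e=disc(sc,(190,150,258,215)); print('disc scene',c2,e)
a=lambda v:np.degrees(np.arctan2(v[1],v[0]))
for off in [(0,0)]:
    pp=ray(t,220+315/6.25-.5,150+395/6.25-.5,.069)[:2]; print('post',pp,a(pp-c[:2]),np.hypot(*(pp-c[:2])))
    m=ray(t,220+517/6.25-.5,150+247/6.25-.5,.033)[:2]; print('slot',m,a(m-c[:2]))
    tb=ray(t,220+140/6.25-.5,150+226/6.25-.5,.067)[:2]; print('tab',tb,a(tb-c[:2]),np.hypot(*(tb-c[:2])))
print('corners',[ray(t,220+u/6.25-.5,150+v/6.25-.5,.013)[:2].round(4) for u,v in [(153,66),(622,212),(520,528),(52,372)]])
q=Ro.from_quat(readout.sense()['tool_rot']).as_matrix(); print(q.round(3))
d=np.append(pp,.15)-readout.sense()['tcp_pos']; print('shift tool mm', (q.T@d*1000).round(1))
E
```

```text
disc top [ 0.56217177 -0.15002526  0.08180166] 0.0030963884615994725
disc scene [ 0.56271798 -0.15123354  0.07460431] 0.007475451372942102
post [ 0.5203525  -0.09173958] 125.65897871814306 0.07173613165079351
slot [ 0.60418057 -0.20653292] -53.3722275928156
tab [0.61352016 0.00493839] 71.66698992372531 0.16324947812784107
corners [array([ 7.088e-01, -6.000e-04]), array([ 0.6254, -0.2683]), array([ 0.4459, -0.2093]), array([0.5338, 0.0563])]
[[-0.975  0.224 -0.001]
 [ 0.224  0.975 -0.002]
 [ 0.    -0.002 -1.   ]]
shift tool mm [-527.9 -597.1   89.4]
```

Request:
send_rows(
  commands="40 -0.66 -0.746 0.1 0;40 -0.66 -0.746 0.1 0;40 -0.66 -0.746 0.1 0;40 -0.66 -0.746 0.1 0;40 -0.66 -0.746 0.1 0;40 -0.66 -0.746 0.1 0;40 -0.66 -0.746 0.1 0;40 -0.66 -0.746 0.1 0;40 -0.66 -0.746 0.1 0;40 -0.66 -0.746 0.1 0;40 -0.66 -0.746 0.1 0;40 -0.66 -0.746 0.1 0;40 -0.66 -0.746 0.1 0;40 -0.66 -0.746 0.1 0;40 -0.66 -0.746 0.1 0;40 -0.66 -0.746 0.1 0;40 -0.66 -0.746 0.1 0;40 -0.66 -0.746 0.1 0;40 -0.66 -0.746 0.1 0;40 -0.66 -0.746 0.1 0",
)

```text
t: 1.77
tcp_pos: [0.3305, 0.2582, 0.1991]
tool_rot: [0.113, 0.994, -0.0, -0.0]
force: [0.3, -0.3, -0.0]
finger_gap: 0.472
gripper_force: 0.0
```

Request:
send_rows(
  commands="40 -0.66 -0.746 0.1 0;40 -0.66 -0.746 0.1 0;40 -0.66 -0.746 0.1 0;40 -0.66 -0.746 0.1 0;40 -0.66 -0.746 0.1 0;40 -0.66 -0.746 0.1 0;40 -0.66 -0.746 0.1 0;40 -0.66 -0.746 0.1 0;40 -0.66 -0.746 0.1 0;40 -0.66 -0.746 0.1 0;40 -0.66 -0.746 0.1 0;40 -0.66 -0.746 0.1 0;40 -0.66 -0.746 0.1 0;40 -0.66 -0.746 0.1 0;40 -0.66 -0.746 0.1 0;40 -0.66 -0.746 0.1 0;40 -0.66 -0.746 0.1 0;40 -0.66 -0.746 0.1 0;40 -0.66 -0.746 0.1 0;40 -0.66 -0.746 0.1 0",
)

```text
t: 3.43
tcp_pos: [0.521, -0.0916, 0.1589]
tool_rot: [0.113, 0.994, 0.0, -0.0]
force: [0.4, 0.3, 0.2]
finger_gap: 0.471
gripper_force: 0.0
```

Request:
send_rows(
  commands="40 0 0 0 1;40 0 0 0 1;40 0 0 0 1;40 0 0 0 1;40 0 0 0 1;40 0 0 0 1;40 0 0 0 1;40 0 0 0 1;40 0 0 0 1;40 0 0 0 1;40 0 0 0 1;40 0 0 0 1;40 0 0 0 1;40 0 0 0 1;40 0 0 0 1;40 0 0 0 1;40 0 0 0 1;40 0 0 0 1;40 0 0 0 1;40 0 0 0 1",
)

```text
t: 5.1
tcp_pos: [0.5206, -0.0906, 0.159]
tool_rot: [0.726, 0.687, -0.0, -0.0]
force: [-0.2, -0.4, 0.6]
finger_gap: 0.468
gripper_force: 0.0
```

Request:
send_rows(
  commands="40 0 0 0 1;40 0 0 0 1;40 0 0 0 1;40 0 0 0 1;40 0 0 0 1;40 0 0 0 1;40 0 0 0 1;40 0 0 0 1;40 0 0 0 1;40 0 0 0 1;40 0 0 0 1;40 0 0 0 1;40 0 0 0 1;40 0 0 0 1;40 0 0 0 1;40 0 0 0 1;40 0 0 0 1;40 0 0 0 1;40 0 0 0 1;40 0 0 0 1",
)

```text
t: 6.77
tcp_pos: [0.5206, -0.0906, 0.159]
tool_rot: [0.998, 0.06, -0.0, -0.0]
force: [-0.3, -0.5, -0.6]
finger_gap: 0.466
gripper_force: 0.0
```

Request:
send_rows(
  commands="40 0 0 0 1;40 0 0 0 1;40 0 0 0 1;40 0 0 0 1;40 0 0 0 1;40 0 0 0 1;40 0 0 0 1;40 0 0 0 1;40 0 0 0 1;40 0 0 0 1;40 0 0 0 1;40 0 0 0 1;40 0 0 0 1;40 0 0 0 1;40 0 0 0 1;40 0 0 0 0.4;40 0 0 0 0",
)

```text
t: 8.18
tcp_pos: [0.5206, -0.0907, 0.159]
tool_rot: [0.889, -0.458, -0.0, 0.0]
force: [-0.3, -0.1, -0.5]
finger_gap: 0.471
gripper_force: 0.0
```

```bash
python3 - <<'E'
from h import *
s=snap('wrist','w1'); r=readout.sense(); q=Ro.from_quat(r['tool_rot']).as_matrix()
print(r['q'].round(3), np.degrees(np.arctan2(q[1,0],q[0,0])), q.T@(np.array([.5204,-.0917,.05])-r['tcp_pos']))
print(proj(s,[.5204,-.0917,.069]),proj(s,[.5622,-.15,.04]),proj(s,np.array([.5622,-.15,.033])+.07*np.array([np.cos(-.943),np.sin(-.943),0])))
E
```

```text
[-0.384  0.514  1.752 -0.     0.877  2.138] -54.49560656279313 [0.00078825 0.00076236 0.10903669]
[258.99401245 200.23456573] [258.61529474 104.69283976] [257.79421568   7.96572733]
```

View pics/w1.png

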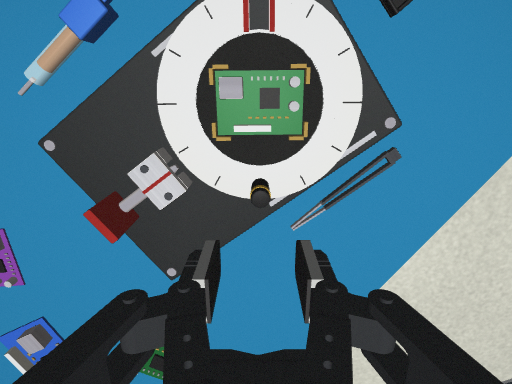

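The wrist view shows the post at (260,190) centred between the fingers, and the board seated between its four stops around (260,102). I'll lower the fingers around the post.

Request:
send_rows(
  commands="40 0.02 0.02 0.6 0;40 0.02 0.02 0.6 0;40 0 0 0.6 0;40 0 0 0.6 0;40 0 0 0.6 0;40 0 0 0.6 0;40 0 0 0.6 0;40 0 0 0.5 0;40 0 0 0.3 0;40 0 0 0.2 0;40 0 0 0.1 0;40 0 0 0 0",
)

```text
t: 9.23
tcp_pos: [0.5207, -0.0919, 0.0531]
tool_rot: [0.889, -0.458, -0.0, 0.0]
force: [-0.5, 0.2, -0.2]
finger_gap: 0.472
gripper_force: 0.0
```

Request:
send_rows(
  commands="24 0 0 0 0;24 0 0 0 0;24 0 0 0 0;24 0.001 0.063 0 -0.25;24 0.001 0.063 0 -0.25;24 0.001 0.063 0 -0.25;24 0.001 0.063 0 -0.25;24 0.002 0.125 0 -0.5;24 0.002 0.125 0 -0.5;24 0.002 0.125 0 -0.5;24 0.005 0.188 0 -0.75;24 0.005 0.188 0 -0.75;24 0.005 0.188 0 -0.75;24 0.005 0.188 0 -0.75;24 0.005 0.188 0 -0.75;24 0.005 0.188 0 -0.75;24 0.005 0.188 0 -0.75;24 0.005 0.188 0 -0.75;24 0.005 0.188 0 -0.75;24 0.005 0.188 0 -0.75",
)

```text
t: 10.9
tcp_pos: [0.4925, -0.1321, 0.0534]
tool_rot: [0.992, -0.125, -0.0, -0.0]
force: [0.2, 1.8, 1.0]
finger_gap: 0.281
gripper_force: 1.0
```

```bash
cat >> h.py <<'E'
C=np.array([.5622,-.15])
def st():
    r=readout.sense(); q=Ro.from_quat(r['tool_rot']).as_matrix(); d=r['tcp_pos'][:2]-C
    print('t',r['t'],'tcp',r['tcp_pos'].round(4),'ang',np.degrees(np.arctan2(d[1],d[0])).round(2),'rad',np.hypot(*d).round(4),'ax',np.degrees(np.arctan2(q[1,0],q[0,0])).round(2),'q',r['q'].round(2),'F',r['force'].round(1)); return r,q
E
python3 -c "
from h import *
st(); s=snap('wrist','w2')"
```

```text
t 10.9 tcp [ 0.4925 -0.1321  0.0534] ang 165.56 rad 0.072 ax -14.36 q [-0.48  0.68  1.86  0.    0.6   1.34] F [0.2 1.8 1. ]
```

View pics/w2.png

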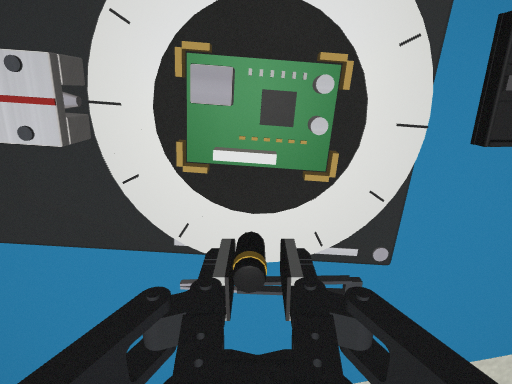

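The post at (250,262) rests on the trailing finger, the disc is turning with it, and the board is still in its nest. I'll continue the arc.

Request:
send_rows(
  commands="24 0.005 0.188 0 -0.75;24 0.005 0.188 0 -0.75;24 0.005 0.188 0 -0.75;24 0.005 0.188 0 -0.75;24 0.005 0.188 0 -0.75;24 0.005 0.188 0 -0.75;24 0.005 0.188 0 -0.75;24 0.005 0.188 0 -0.75;24 0.005 0.188 0 -0.75;24 0.005 0.188 0 -0.75;24 0.005 0.188 0 -0.75;24 0.005 0.188 0 -0.75;24 0.005 0.188 0 -0.75;24 0.005 0.188 0 -0.75;24 0.005 0.188 0 -0.75;24 0.005 0.188 0 -0.75;24 0.005 0.188 0 -0.75;24 0.005 0.188 0 -0.75;24 0.005 0.188 0 -0.75;24 0.005 0.188 0 -0.75",
)

```text
t: 12.62
tcp_pos: [0.5108, -0.2009, 0.0531]
tool_rot: [0.922, 0.387, -0.001, -0.001]
force: [-2.0, 1.1, 1.7]
finger_gap: 0.276
gripper_force: 1.0
```

Request:
send_rows(
  commands="24 0.005 0.188 0 -0.75;24 0.005 0.188 0 -0.75;24 0.005 0.188 0 -0.75;24 0.002 0.125 0 -0.5;24 0.002 0.125 0 -0.5;24 0.001 0.063 0 -0.25;24 0.001 0.063 0 -0.25;24 0 0 0 0;24 0 0 0 0",
)

```text
t: 13.37
tcp_pos: [0.5266, -0.2128, 0.0531]
tool_rot: [0.864, 0.503, -0.0, -0.0]
force: [-2.0, -0.3, 0.7]
finger_gap: 0.281
gripper_force: 0.8
```

```bash
python3 -c "
from h import *
st(); s=snap('wrist','w3')
for p in [(.085,.027),(.092,.03)]:
  d=np.radians(71.8); print(proj(s,[C[0]+p[0]*np.cos(d),C[1]+p[0]*np.sin(d),p[1]]))
"
```

```text
t 13.3667 tcp [ 0.5266 -0.2128  0.0531] ang -119.56 rad 0.0722 ax 60.44 q [-0.58  0.73  1.71 -0.    0.71 -0.06] F [-2.  -0.3  0.7]
[216.30407326 -88.45910702]
[ 211.25809173 -113.35890869]
```

View pics/w3.png

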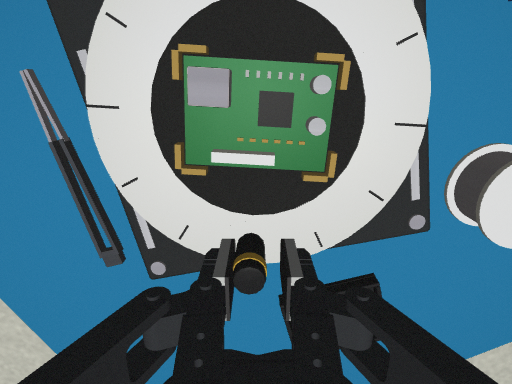

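The board remains nested and the post at (250,265) is on the trailing finger. The slot is out of view. I'll move 11° more and check from the top camera.

Request:
send_rows(
  commands="24 0.001 0.063 0 -0.25;24 0.002 0.125 0 -0.5;24 0.002 0.125 0 -0.5;24 0.002 0.125 0 -0.5;24 0.002 0.125 0 -0.5;24 0.001 0.063 0 -0.25;24 0.001 0.063 0 -0.25;24 0 0 0 0;24 0 0 0 0",
)

```text
t: 14.17
tcp_pos: [0.5399, -0.2185, 0.0533]
tool_rot: [0.812, 0.584, 0.0, 0.0]
force: [-0.9, -0.6, -1.5]
finger_gap: 0.279
gripper_force: 0.5
```

```bash
python3 -c "
from h import *
st(); s=snap('top','t2')
a=cv2.imread('pics/t2.png')[150:246,220:348]; cv2.imwrite('pics/c2.png',cv2.resize(a,(800,600),interpolation=cv2.INTER_CUBIC))
"
```

```text
t 14.1667 tcp [ 0.5399 -0.2185  0.0533] ang -108.03 rad 0.0721 ax 71.44 q [-0.58  0.74  1.67  0.    0.73 -0.25] F [-0.9 -0.6 -1.5]
```

View pics/c2.png

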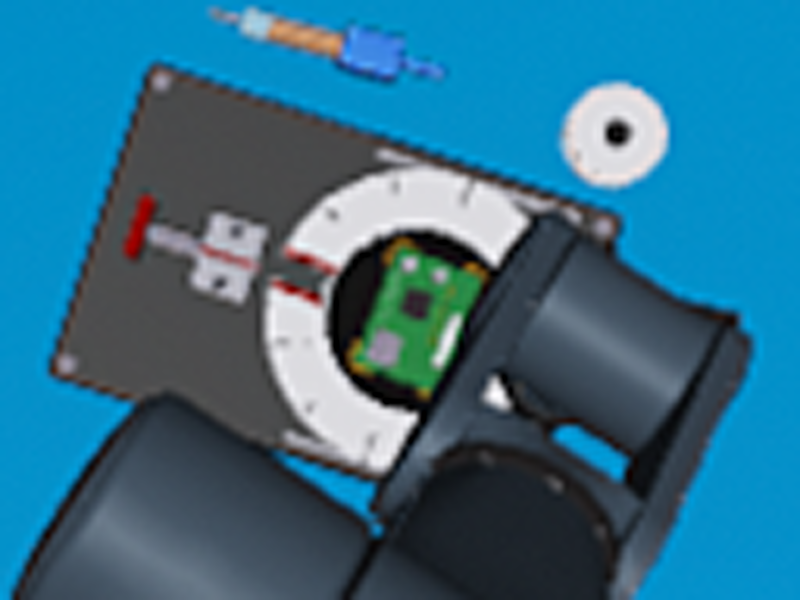

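The slot marks (about (308,261) and (298,292) in the crop) are nearly in line with the guide's red line ((205,250) to (255,264)). I'll measure the remaining angle.

```bash
cat >> h.py <<'E'
def slot(s,box):
    # subpixel: intensity-weighted redness centroids of the two slot marks, of guide line and tab
    f=4; x0,y0,x1,y1=box; p=cv2.resize(s['pixels'][y0:y1,x0:x1],None,fx=f,fy=f,interpolation=cv2.INTER_CUBIC).astype(float)
    red=p[...,0]-np.maximum(p[...,1],p[...,2]); m=(red>45).astype(np.uint8)
    k,l,stt,c=cv2.connectedComponentsWithStats(m); out=[]
    for i in range(1,k):
        if stt[i,4]<25: continue
        v,u=np.nonzero(l==i); w=red[v,u]; uu=x0+((u+.5)*w).sum()/w.sum()/f-.5; vv=y0+((v+.5)*w).sum()/w.sum()/f-.5
        out.append((uu,vv,int(stt[i,4])))
    return out
def pol(s,u,v,z):
    d=ray(s,u,v,z)[:2]-C; return np.degrees(np.arctan2(d[1],d[0])).round(2),(np.hypot(*d)*1e3).round(1)
E
python3 -c "
from h import *
for n in ['top0','t2']:
  s=dict(np.load('pics/'+n+'.npz'))
  for b in slot(s,(232,170,315,215)): print(n,np.round(b,2),'z.033',pol(s,*b[:2],.033),'z.041',pol(s,*b[:2],.041),'z.067',pol(s,*b[:2],.067))
"
```

```text
top0 [241.75 185.71 435.  ] z.033 (np.float64(71.18), np.float64(165.3)) z.041 (np.float64(71.33), np.float64(164.9)) z.067 (np.float64(71.79), np.float64(163.7))
top0 [300.33 187.3  170.  ] z.033 (np.float64(-46.1), np.float64(69.3)) z.041 (np.float64(-45.99), np.float64(68.4)) z.067 (np.float64(-45.62), np.float64(65.7))
top0 [303.85 191.44 184.  ] z.033 (np.float64(-61.74), np.float64(70.7)) z.041 (np.float64(-61.76), np.float64(69.8)) z.067 (np.float64(-61.8), np.float64(67.0))
top0 [255.4  190.52  87.  ] z.033 (np.float64(71.4), np.float64(114.3)) z.041 (np.float64(71.61), np.float64(114.2)) z.067 (np.float64(72.28), np.float64(113.6))
t2 [241.75 185.73 453.  ] z.033 (np.float64(71.21), np.float64(165.3)) z.041 (np.float64(71.35), np.float64(164.9)) z.067 (np.float64(71.82), np.float64(163.6))
t2 [255.64 190.58 108.  ] z.033 (np.float64(71.37), np.float64(113.5)) z.041 (np.float64(71.58), np.float64(113.3)) z.067 (np.float64(72.26), np.float64(112.8))
t2 [269.02 191.22 198.  ] z.033 (np.float64(60.58), np.float64(69.3)) z.041 (np.float64(60.97), np.float64(69.3)) z.067 (np.float64(62.24), np.float64(69.2))
t2 [267.2  196.24 197.  ] z.033 (np.float64(76.27), np.float64(68.8)) z.041 (np.float64(76.58), np.float64(68.9)) z.067 (np.float64(77.59), np.float64(69.1))
```

Request:
send_rows(
  commands="24 0.001 0.05 0 -0.2;24 0.001 0.05 0 -0.2;24 0.001 0.05 0 -0.2;24 0.001 0.05 0 -0.2;24 0 0 0 0;24 0 0 0 0",
)

```text
t: 14.72
tcp_pos: [0.5438, -0.2197, 0.0534]
tool_rot: [0.795, 0.606, 0.0, 0.0]
force: [-1.5, 0.0, 0.2]
finger_gap: 0.283
gripper_force: 0.5
```

```bash
python3 -c "
from h import *
st()
for n in ['top','scene']:
  s=snap(n,n+'3')
  for b in slot(s,(232,170,315,215) if n=='top' else (230,170,300,215)): print(n,np.round(b,2),'z.033',pol(s,*b[:2],.033),'z.041',pol(s,*b[:2],.041),'z.067',pol(s,*b[:2],.067))
"
```

```text
t 14.7167 tcp [ 0.5438 -0.2197  0.0534] ang -104.81 rad 0.0721 ax 74.66 q [-0.57  0.74  1.66  0.    0.74 -0.31] F [-1.5  0.   0.2]
top [241.75 185.73 454.  ] z.033 (np.float64(71.2), np.float64(165.3)) z.041 (np.float64(71.34), np.float64(164.9)) z.067 (np.float64(71.81), np.float64(163.6))
top [255.66 190.59 107.  ] z.033 (np.float64(71.38), np.float64(113.4)) z.041 (np.float64(71.59), np.float64(113.2)) z.067 (np.float64(72.26), np.float64(112.7))
top [268.39 192.25 200.  ] z.033 (np.float64(64.1), np.float64(69.6)) z.041 (np.float64(64.47), np.float64(69.6)) z.067 (np.float64(65.68), np.float64(69.6))
top [266.89 197.34 181.  ] z.033 (np.float64(79.59), np.float64(69.0)) z.041 (np.float64(79.88), np.float64(69.1)) z.067 (np.float64(80.83), np.float64(69.5))
scene [247.2  186.69 158.  ] z.033 (np.float64(80.82), np.float64(68.5)) z.041 (np.float64(76.7), np.float64(70.1)) z.067 (np.float64(64.8), np.float64(77.6))
scene [275.57 195.9  770.  ] z.033 (np.float64(77.05), np.float64(159.2)) z.041 (np.float64(75.3), np.float64(160.3)) z.067 (np.float64(69.81), np.float64(165.1))
scene [245.05 191.93 178.  ] z.033 (np.float64(64.43), np.float64(69.9)) z.041 (np.float64(61.05), np.float64(72.8)) z.067 (np.float64(51.86), np.float64(83.7))
scene [257.69 192.1   92.  ] z.033 (np.float64(74.88), np.float64(104.5)) z.041 (np.float64(72.28), np.float64(106.3)) z.067 (np.float64(64.5), np.float64(113.4))
scene [262.9  193.99  27.  ] z.033 (np.float64(74.48), np.float64(121.4)) z.041 (np.float64(72.25), np.float64(123.0)) z.067 (np.float64(65.45), np.float64(129.7))
```

The slot is aligned: 71.85° against 71.7° for the bar line, and both cameras agree. I'll back the finger off the post, lift, and go to the tab's outer side.

Request:
send_rows(
  commands="24 0 -0.08 0 0;24 0 -0.08 0 0;24 0 0 0 0;24 0 0 -0.3 0;24 0 0 -0.6 0;24 0 0 -0.8 0;24 0 0 -0.8 0;24 0 0 -0.8 0;0 0 0 -0.3 0.37;0 0 0 0 0.37;0 0 0 0 0",
)

```text
t: 15.73
tcp_pos: [0.5412, -0.2192, 0.1274]
tool_rot: [0.811, 0.586, 0.001, 0.002]
force: [0.7, 0.7, -1.0]
finger_gap: -0.001
gripper_force: 0.0
```

```bash
python3 -c "
from h import *
r,q=st(); a=np.radians(71.7)
print((q.T@(np.append(C+.205*np.array([np.cos(a),np.sin(a)]),r['tcp_pos'][2])-r['tcp_pos'])*1e3).round(1))
s=snap('top','top4')
for b in slot(s,(232,170,315,215)): print(np.round(b,2),'z.033',pol(s,*b[:2],.033),'z.067',pol(s,*b[:2],.067))
"
```

```text
t 15.7333 tcp [ 0.5412 -0.2192  0.1274] ang -106.9 rad 0.0724 ax 71.68 q [-0.58  0.62  1.64  0.    0.88 -0.26] F [ 0.7  0.7 -1. ]
[ 2.773e+02 -1.900e+00 -2.000e-01]
[241.75 185.73 454.  ] z.033 (np.float64(71.2), np.float64(165.3)) z.067 (np.float64(71.81), np.float64(163.6))
[255.65 190.58 108.  ] z.033 (np.float64(71.37), np.float64(113.4)) z.067 (np.float64(72.26), np.float64(112.8))
[268.37 192.24 204.  ] z.033 (np.float64(64.09), np.float64(69.7)) z.067 (np.float64(65.67), np.float64(69.6))
[266.91 197.34 184.  ] z.033 (np.float64(79.58), np.float64(69.0)) z.067 (np.float64(80.82), np.float64(69.4))
```

Request:
send_rows(
  commands="0 0.5 -0.005 0 0;0 0.9 -0.005 0 0;0 0.9 -0.005 0 0;0 0.9 -0.005 0 0;0 0.9 -0.005 0 0;0 0.9 -0.005 0 0;0 0.9 -0.005 0 0;0 0.9 -0.005 0 0;0 0.9 -0.005 0 0;0 0.9 -0.005 0 0;0 0.9 -0.005 0 0;0 0.9 -0.005 0 0;0 0.9 -0.005 0 0;0 0.9 -0.005 0 0;0 0.9 -0.005 0 0;0 0.8 -0.005 0 0;0 0 0 0 0",
)

```text
t: 17.2
tcp_pos: [0.6264, 0.0493, 0.1251]
tool_rot: [0.809, 0.587, 0.0, -0.0]
force: [0.1, 0.4, -0.1]
finger_gap: -0.003
gripper_force: 0.0
```

Request:
send_rows(
  commands="0 0 0 0.5 0;0 0 0 0.8 0;0 0 0 0.8 0;0 0 0 0.8 0;0 0 0 0.5 0;0 0 0 0.25 0;0 0 0 0 0",
)

```text
t: 17.78
tcp_pos: [0.6249, 0.0451, 0.0506]
tool_rot: [0.811, 0.585, -0.001, -0.001]
force: [0.2, 0.3, -1.2]
finger_gap: 0.001
gripper_force: 0.0
```

```bash
python3 -c "
from h import *
r,q=st(); snap('wrist','w5')"
```

```text
t 17.7833 tcp [0.6249 0.0451 0.0506] ang 72.2 rad 0.205 ax 71.66 q [-0.11  0.78  1.55 -0.    0.81  0.21] F [ 0.2  0.3 -1.2]
```

View pics/w5.png

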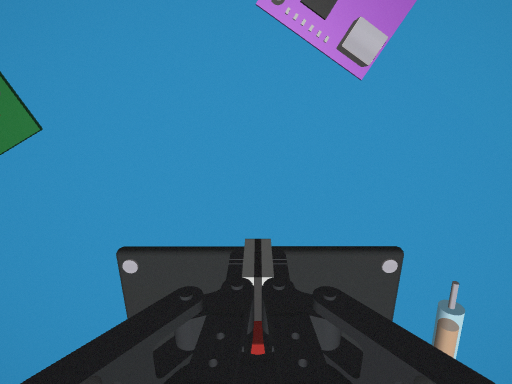

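The wrist view shows the shut fingers outside the tab, with the red at (258,340) behind them and well centred. I'll push the tab inward slowly.

Request:
send_rows(
  commands="0 -0.25 0.09 -0.15 0;0 -0.25 0 0 0;0 -0.25 0 0 0;0 -0.2 0 0 0;0 -0.15 0 0 0;0 -0.15 0 0 0;0 -0.15 0 0 0;0 -0.15 0 0 0;0 -0.15 0 0 0;0 -0.15 0 0 0",
)

```text
t: 18.67
tcp_pos: [0.6164, 0.0103, 0.0555]
tool_rot: [0.811, 0.586, 0.0, -0.0]
force: [0.4, 3.2, 1.8]
finger_gap: -0.003
gripper_force: 1.4
```

Request:
send_rows(
  commands="0 -0.15 0 0 0;0 -0.15 0 0 0;0 -0.15 0 0 0;0 -0.1 0 0 0;0 0 0 0 0",
)

```text
t: 19.08
tcp_pos: [0.6126, -0.0011, 0.0553]
tool_rot: [0.811, 0.586, -0.0, 0.0]
force: [0.0, 1.0, 0.5]
finger_gap: -0.002
gripper_force: 0.4
```

```bash
python3 -c "
from h import *
r,q=st(); s=snap('scene','scene5')
for b in slot(s,(230,170,300,215)): print(np.round(b,2),'z.067',pol(s,*b[:2],.05))"
```

```text
t 19.0833 tcp [ 0.6126 -0.0011  0.0553] ang 71.29 rad 0.1572 ax 71.69 q [-0.18  0.76  1.59 -0.    0.79  0.14] F [0.  1.  0.5]
[247.27 186.72 151.  ] z.067 (np.float64(72.31), np.float64(72.6))
[244.87 191.86 167.  ] z.067 (np.float64(57.46), np.float64(75.8))
[257.74 192.1   90.  ] z.067 (np.float64(69.51), np.float64(108.6))
[267.33 201.78 106.  ] z.067 (np.float64(62.58), np.float64(149.2))
```

Request:
send_rows(
  commands="0 -0.1 0 0 0;0 -0.1 0 0 0;0 -0.1 0 0 0;0 -0.1 0 0 0;0 0 0 0 0",
)

```text
t: 19.55
tcp_pos: [0.6101, -0.0085, 0.0552]
tool_rot: [0.811, 0.586, -0.0, 0.0]
force: [0.6, 1.7, 0.3]
finger_gap: -0.003
gripper_force: 0.7
```

Request:
send_rows(
  commands="0 -0.05 0 0 0;0 -0.05 0 0 0;0 0 0 0 0",
)

```text
t: 19.8
tcp_pos: [0.6096, -0.0101, 0.0553]
tool_rot: [0.811, 0.586, -0.0, 0.0]
force: [0.8, 0.5, -0.1]
finger_gap: -0.0
gripper_force: 0.9
```

```bash
python3 -c "
from h import *
r,q=st()"
```

```text
t 19.8 tcp [ 0.6096 -0.0101  0.0553] ang 71.28 rad 0.1477 ax 71.7 q [-0.2   0.76  1.6  -0.    0.78  0.12] F [ 0.8  0.5 -0.1]
```

Still no end stop; continuing in 1 mm steps until the force rises.

Request:
send_rows(
  commands="0 -0.05 0 0 0;0 -0.05 0 0 0;0 0 0 0 0",
)

```text
t: 20.05
tcp_pos: [0.6091, -0.0118, 0.0553]
tool_rot: [0.811, 0.586, 0.0, -0.0]
force: [2.4, 2.0, 0.6]
finger_gap: -0.003
gripper_force: 1.5
```

Request:
send_rows(
  commands="0 -0.05 0 0 0;0 0 0 0 0",
)

```text
t: 20.22
tcp_pos: [0.6091, -0.0119, 0.0553]
tool_rot: [0.811, 0.585, 0.001, -0.0]
force: [3.7, 6.3, -0.6]
finger_gap: -0.003
gripper_force: 3.1
```

Request:
send_rows(
  commands="0 -0.05 0 0 0;0 0 0 0 0",
)

```text
t: 20.38
tcp_pos: [0.609, -0.0119, 0.0553]
tool_rot: [0.811, 0.585, 0.002, -0.001]
force: [3.8, 8.5, 0.3]
finger_gap: -0.002
gripper_force: 4.6
```

The arm has stopped and the force has risen, so the tab is against the guide block. I'll withdraw straight back, lift and check.

Request:
send_rows(
  commands="0 0.1 0 0 0;0 0.3 0 0 0;0 0.6 0 0 0;0 0.8 0 0 0;0 0.8 0 0 0;0 0.5 0 -0.3 0;0 0.5 0 -0.8 0;0 0.5 0 -0.8 0;0 0.5 0 -0.8 0;0 0.5 0 -0.8 0;0 0.5 0 -0.5 0;0 0 0 0 0;0 0 0 0 0",
)

```text
t: 21.47
tcp_pos: [0.6437, 0.0931, 0.1361]
tool_rot: [0.81, 0.586, 0.0, 0.001]
force: [-0.8, 0.7, -0.1]
finger_gap: 0.0
gripper_force: 0.0
```

```bash
python3 -c "
from h import *
st()
s=snap('top','top6')
for b in slot(s,(232,170,315,215)): print(np.round(b,2),'z.033',pol(s,*b[:2],.033),'z.067',pol(s,*b[:2],.067))
snap('scene','scene6')
a=cv2.resize(cv2.imread('pics/top6.png')[150:234,228:328],(476,400),interpolation=cv2.INTER_CUBIC)
cv2.imwrite('pics/c6.png',a)
"
```

```text
t 21.4667 tcp [0.6437 0.0931 0.1361] ang 71.46 rad 0.2564 ax 71.79 q [-0.03  0.68  1.45 -0.    1.01  0.29] F [-0.8  0.7 -0.1]
[250.51 188.56 408.  ] z.033 (np.float64(70.96), np.float64(132.9)) z.067 (np.float64(71.72), np.float64(131.8))
[255.89 190.66 101.  ] z.033 (np.float64(71.37), np.float64(112.5)) z.067 (np.float64(72.27), np.float64(111.9))
[268.42 192.24 201.  ] z.033 (np.float64(64.03), np.float64(69.5)) z.067 (np.float64(65.61), np.float64(69.5))
[266.9  197.34 188.  ] z.033 (np.float64(79.58), np.float64(69.0)) z.067 (np.float64(80.82), np.float64(69.4))
```

View pics/c6.png

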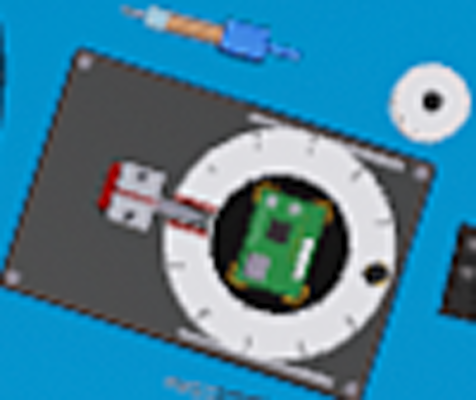

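The tab (105,187) sits against the guide block and has travelled 31.9 mm. The bar fills the slot (190,215), the board is in its nest, and the hand is clear.

```bash
python3 -c "
from station import sign_off; print(sign_off())"
```

```text
the job is handed in; nothing more can be done
None
```

The job is handed in at about 21.5 s: the slot is lined up with the bar, the bar is fully home (31.9 of 32 mm measured by camera), the board is in its nest, nothing else was touched, and the hand is clear.

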